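# Count vertebrae into the slot of a counting tray

### The job

On the bone-counting tray, sweep the three loose vertebrae with the fingertips through the narrow gate, one at a time, into the slot, until all three stand in it fully past the gate. Only push them: keep them flat on the tray floor, never pick up, lift or tip them over. Leave the jar, the caliper and the long bone where they are, and finish clear of everything.

Things in the scene. Friction and masses are not known exactly. Their poses are not given: they have to be found in the camera images.
- tray: Plastic counting tray, grey floor, white walls, fixed. Origin: on the table, on the tray's long middle line; x runs along that line from the open floor to the slot, z up. Flat floor 10 mm above the table; all walls rise only 6 mm above the floor, so fingertips kept 8 to 14 mm above the floor pass over every wall and still push the bones. Open floor: x -195 to +20 mm, y -85 to +85 mm.
- gate (a point): Middle of the gate's slot-side face, on the tray floor (28 mm along the tray's x); axes as the tray's, x points into the slot. The gate is 40 mm wide (y) and cuts an 8 mm thick wall (x -8 to 0 from here). From its sides two guide walls, 6 mm thick, run back and outwards at 45 degrees to about x = -41, y = +-57 mm, a funnel.
- slot_end (a point): Middle of the slot's closed end, on the tray floor, 120 mm past the gate; axes as the tray's. The slot is 42 mm wide and has room for three vertebrae in a row, the later ones pushing the earlier ones on.
- vertebra_a: Loose vertebra, one of three alike: a dry brown vertebral body, in effect an upright cylinder 32 mm in diameter and 20 mm tall (slightly waisted to the eye), about 28 g, standing on the tray floor. Origin: centre of its underside; z up; its yaw means nothing.
- vertebra_b: Loose vertebra, one of three alike: a dry brown vertebral body, in effect an upright cylinder 32 mm in diameter and 20 mm tall (slightly waisted to the eye), about 28 g, standing on the tray floor. Origin: centre of its underside; z up; its yaw means nothing.
- vertebra_c: Loose vertebra, one of three alike: a dry brown vertebral body, in effect an upright cylinder 32 mm in diameter and 20 mm tall (slightly waisted to the eye), about 28 g, standing on the tray floor. Origin: centre of its underside; z up; its yaw means nothing.
- jar: Closed jar with white lid, 52 mm in diameter, 72 mm tall, standing loose near the slot; not to be disturbed. Origin: centre of its underside.
- caliper: Steel sliding caliper lying loose beside the slot, beam 150 by 14 mm along its x, two jaws reaching 54 mm to its +y, 9 mm high; not to be disturbed. Origin: on the table, middle of the beam.
- longbone: Brown long bone lying loose beside the tray, 220 mm long along its x, up to 47 mm wide and 28 mm high at the knobbly ends; not to be disturbed. Origin: on the table under its middle.
Things that resemble listed ones, but are neither listed nor needed, are in the scene too. What is shaped like the vertebra_a but turquoise is not meant.

How it is judged:
By the outcome, as a careful person would: the job done as asked, in the order asked, and still so for the second after the job is handed in, with the robot touching nothing.
It also fails if it takes over 72 s, if anything falls off the work surface, if the arm or the gripper's body presses on something with over 40 N, if the wrist force passes 120 N, or if a joint passes its speed limit or range.

### The arm

A 6-joint arm with a two-finger parallel gripper is mounted at the origin on the work surface. World frame = base frame: x ahead of the robot, y to its left, z up, the work surface at z = 0. Lengths are in mm, angles in rad, forces in N, time in s.
With the tool pointing down it reaches from about 325 to 925 mm from the base axis. Payload 3.1 kg.
Tool frame: the origin (TCP) lies at the very end of the fingers, on their centre line; the grasp point (between the pads) lies bot.grip_point_offset behind it (bot.grip_point_offset is the distance from the TCP to the grasp point, in mm); z points along the fingers, y is the direction in which the jaws open and shut (so a half turn about z gives the same grasp; the last joint's range is limited). The gripper opens to 85 mm and grips with 20 to 120 N. Pads are 22 mm wide; open, the fingers measure 114 mm over their backs; the gripper's body (76 mm by 85 mm) begins 54 mm behind the grasp point. The pads swing forward as they close: fully open they stand 13 mm farther back than shut.
Start: joints at [-1.273, 0.217, 1.613, -0, 1.311, -0.112], TCP at [249.038, -573.253, 231.3] pointing down, gripper open.
Joint ranges: [-2.75, 2.75], [-0.78, 2.1], [0.31, 2.55], [-1.13, 4.27], [0.13, 2.63], [-2.58, 2.58]. Speed limits (rad/s): [2.79, 2.79, 3.14, 3.14, 3.14, 3.14].

### API

Orientations are given as [roll, pitch, yaw] about the fixed x, y, z axes, in that order (R = Rz(yaw) Ry(pitch) Rx(roll)).
In Python, from cell import bot gives the robot as it stands.
- The arm moves only by the tool carry_out, never from a script. Its argument "targets" is a list of rows, each an object with "translation": the shift along the tool's x, y, z in mm, a list of three; "yaw": the turn about the tool's z in degrees; "fingers": the closure, from 0 (fully open) to 1 (shut). A call has 1 to 12 rows; each row is the pose to reach, as a shift and turn from the pose commanded when the call began, along the tool's axes at that moment; what a row does not reach only later rows make up. A row lasts 1/8 s, in which the tool goes at most 62.5 mm and 10.7 degrees, less where a joint would pass 70% of its speed; a pose out of reach is approached as far as the arm can. A call with a gripper value outside its range is refused whole. The fingers move at their own pace and stop on an object; the grip force is fixed at half the most. Time passes only in rows, so rows that repeat a pose let the fingers close. It gives the time, the measured TCP pose, the force and the opening at its end, in the units of the state.
- bot.sense(): the state, without advancing time (a new reading comes with each control period).
- bot.grab_frame(name): name is "scene" or "top" or "wrist"; returns a dict with "image" (480x640x3 uint8, blue, green, red), "fx", "fy", "cx", "cy" (pixels), "dist" ([k1, k2, p1, p2, k3] as OpenCV has them; the pictures are not rectified), "R" (3x3) and "t" (3): a world point X has camera coordinates R X + t. Camera axes: x right, y down, z forward; pixel columns grow to the right and rows downward; lengths in mm; the calibration is good to about 2 mm. A picture is of the moment at which its call begins. There is no depth.
- bot.sign_off(): hands the job in, once; it reports no verdict.
The state is a dict: "clock": time; "joints": joint angles; "qvel": joint speeds; "joint_torque": joint torques, N m; "ee_pos": TCP position; "ee_rot": TCP orientation; "ft_force": force on the tool from outside, world axes, zero at the start; "wrist_torque": the same for the moment, N m; "gripper_width": finger opening in mm.
Only numpy, scipy, OpenCV 4.12 (cv2) and the standard library are available. Lean on these libraries where they do the work, as an engineer would, in place of code of your own. Each camera call takes 0.05 s, during which the arm holds its last target.

## Working session

There is one attempt and no reset: what is moved stays moved. The work goes in short steps, Python scripts to look and compute and a tool call to move; the robot and the scene stay as the last step left them, time stands still between calls to the robot, and variables do not carry over. Pictures are saved under pics/ and viewed, and the job is handed in when it is done.

Besides the shell and the picture viewer there is one more tool, called after "Call:" as a command line: name --argument value ..., lists and objects as JSON in quotes. carry_out: Moves the arm, as the interface text tells. Its arguments: {"type":"object","properties":{"targets":{"type":"array"}},"required":["targets"]}

```bash
mkdir -p pics; ls
python3 - <<'E'
from cell import bot
import cv2
s=bot.sense();print(s)
print(bot.grip_point_offset)
for n in("scene","top","wrist"):
    f=bot.grab_frame(n);cv2.imwrite(f"pics/{n}0.png",f["image"]);print(n,f["fx"],f["fy"],f["cx"],f["cy"],f["dist"],f["R"],f["t"])
E
```

```text
pics
{'clock': 0.0, 'joints': array([-1.27319255e+00,  2.17769411e-01,  1.61492640e+00, -3.70150005e-05,
        1.31127733e+00, -1.12205758e-01]), 'qvel': array([ 1.61550265e-03,  1.16937821e-03, -2.05844473e-03,  9.73146735e-06,
        4.43237635e-04, -2.58834007e-05]), 'joint_torque': array([ 1.22996462e-03, -3.96848881e+01, -3.03851330e+01, -1.72079244e-04,
        9.64465435e-03,  4.54139041e-06]), 'ee_pos': array([ 248.79024026, -572.4676505 ,  229.96283488]), 'ee_rot': array([-3.13922314e+00, -2.31015711e-04,  4.09818804e-01]), 'ft_force': array([-0.69483325, -0.09593145, -0.38124816]), 'wrist_torque': array([ 0.0513655 , -0.03535757,  0.01106043]), 'gripper_width': 85.24761904472514}
18.700000000000003
scene 530.6326695764043 530.6326695764043 326.2287802930622 240.4459996989922 [-0.15506347  0.          0.          0.          0.        ] [[-0.15203034  0.98827777  0.01392192]
 [ 0.85560415  0.13864613 -0.49871714]
 [-0.49480128 -0.06390849 -0.86665299]] [  53.73836589 -490.05615815 1108.76642386]
top 562.1193603503752 562.1193603503752 312.16021020326116 238.18900220164144 [-0.11220072  0.          0.          0.          0.        ] [[-9.86592519e-03 -9.99951213e-01 -4.85252537e-04]
 [-9.76370325e-01  9.73803023e-03 -2.15884596e-01]
 [ 2.15878789e-01 -1.65611509e-03 -9.76418766e-01]] [ 42.85946902 589.21283379 969.70877659]
wrist 362.2251229088118 362.2251229088118 315.11693794867085 240.7358696581506 [0.0070447 0.        0.        0.        0.       ] [[ 0.39850063 -0.9171659  -0.00199096]
 [-0.88394124 -0.38464199  0.26589176]
 [-0.24463266 -0.10419814 -0.96400083]] [-624.2703593   -33.9764194   377.76487062]
```

View pics/top0.png

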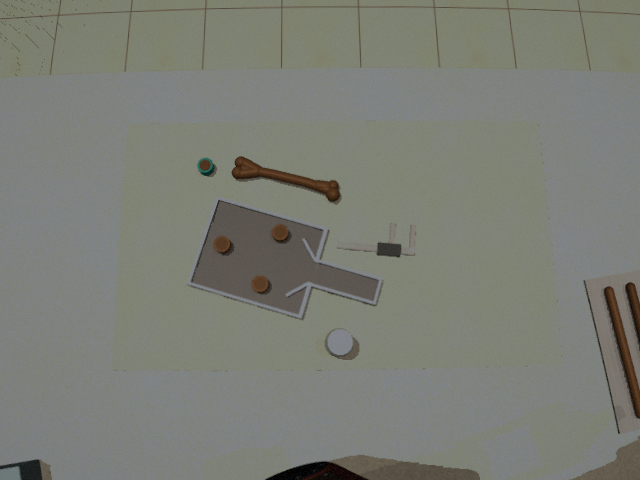

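View pics/scene0.png

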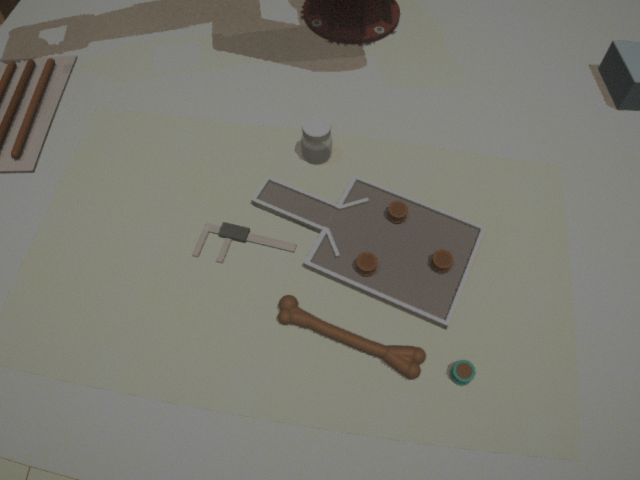

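View pics/wrist0.png

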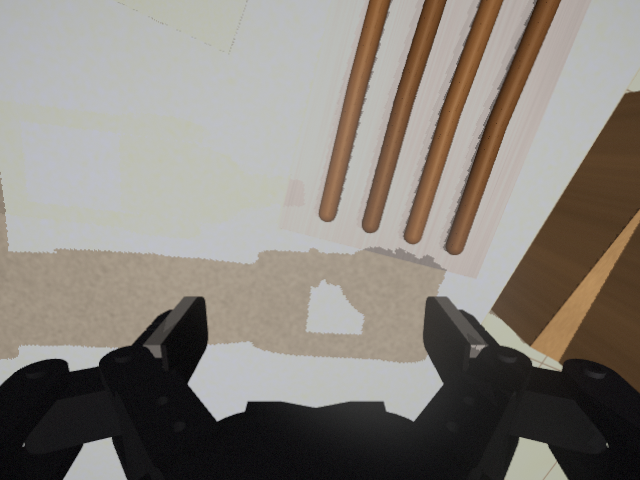

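The top view shows the tray with three brown vertebrae at about (222,244), (280,232) and (260,285). The turquoise-ringed decoy at (205,166) is outside the tray. The gate is near (313,274), the jar at (340,342), the caliper at (385,247) and the long bone at (287,180). I'll enlarge a crop to confirm and measure.

Run:
```python
import cv2
i=cv2.imread("pics/top0.png")[150:350,180:420]
i=cv2.convertScaleAbs(i,alpha=1.6)
cv2.imwrite("pics/topcrop.png",cv2.resize(i,(720,600),interpolation=cv2.INTER_CUBIC))
i=cv2.imread("pics/scene0.png")[110:390,190:490]
i=cv2.convertScaleAbs(i,alpha=1.4)
cv2.imwrite("pics/scenecrop.png",cv2.resize(i,(600,560),interpolation=cv2.INTER_CUBIC))
```

```text
(no output)
```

View pics/topcrop.png

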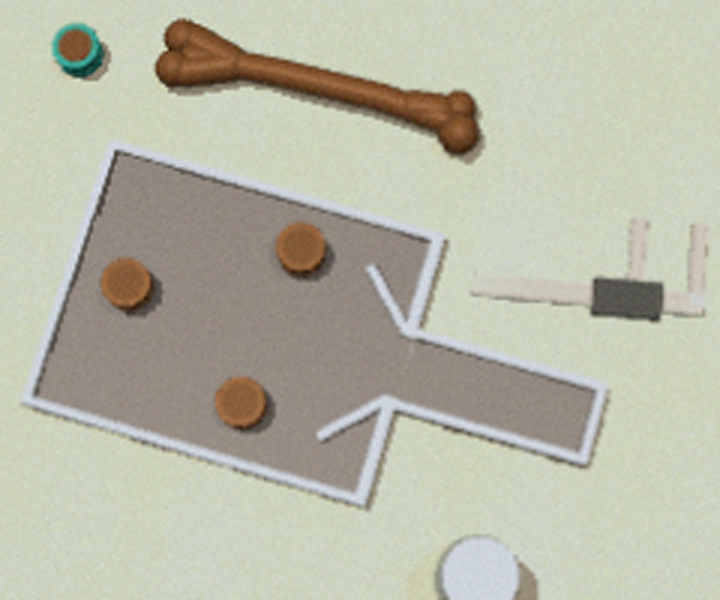

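View pics/scenecrop.png

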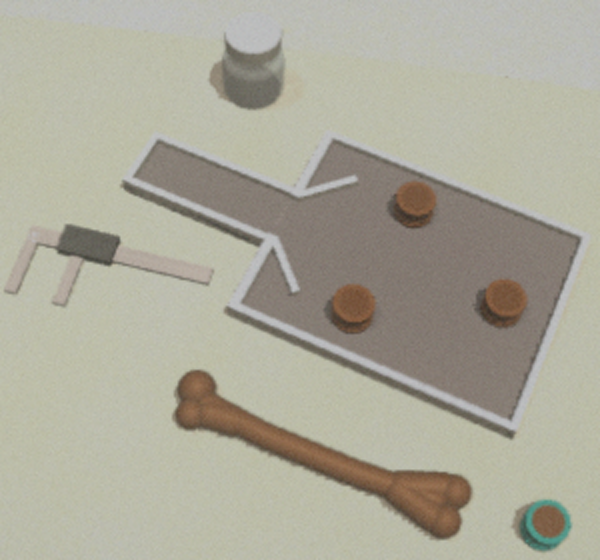

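```bash
cat > h.py <<'E'
import numpy as np,cv2
from scipy.optimize import least_squares
def unproj(f,px,z):
    K=np.array([[f["fx"],0,f["cx"]],[0,f["fy"],f["cy"]],[0,0,1.]])
    p=cv2.undistortPoints(np.array(px,float).reshape(-1,1,2),K,np.array(f["dist"],float)).reshape(-1,2)
    R=np.array(f["R"]);t=np.array(f["t"]);C=-R.T@t
    d=np.c_[p,np.ones(len(p))]@R
    return (C+d*((z-C[2])/d[:,2])[:,None])[:,:2]
def rot(a): return np.array([[np.cos(a),-np.sin(a)],[np.sin(a),np.cos(a)]])
E
python3 - <<'E'
from h import *
from cell import bot
def fit(f,px,M):
    W=unproj(f,px,16)
    r=least_squares(lambda p:(M@rot(p[2]).T+p[:2]-W).ravel(),[500,50,-1.8])
    print("tray",r.x,np.round(r.fun.reshape(-1,2),1).tolist());return r.x
M=np.array([(-198,88),(24,88),(24,-88),(-198,-88),(151,24),(151,-24),(-13,57),(-13,-57)],float)
f=bot.grab_frame("top")
c=lambda L:np.array(L,float)/3+[180,150]
p=fit(f,c([(115,150),(437,240),(363,500),(30,400),(601,389),(584,459),(371,267),(320,437)]),M)
v=unproj(f,c([(126,282),(302,246),(241,401)]),30);print("v",v,(v-p[:2])@rot(p[2]))
j=unproj(f,c([(480,575)]),72);print("jar",(j-p[:2])@rot(p[2]))
q=unproj(f,c([(472,285),(470,295),(700,312),(592,315),(592,280)]),9);print("cal",(q-p[:2])@rot(p[2]))
f=bot.grab_frame("scene")
c=lambda L:np.array(L,float)/2+[190,110]
# scene: top-left order by same model pts
p2=fit(f,c([(513,430),(234,305),(330,139),(582,237),(128,182),(156,140),(295,290),(355,180)]),M)
v=unproj(f,c([(505,300),(353,303),(416,199)]),30);print("v",v,(v-p2[:2])@rot(p2[2]))
E
```

```text
tray [539.95265569  57.51287714  -1.86439774] [[2.5, 1.1], [1.0, -1.6], [-1.1, 0.7], [-1.5, 1.9], [1.0, -2.1], [-0.7, -0.4], [-0.6, 0.1], [-0.5, 0.3]]
v [[587.59137553 208.68506689]
 [609.89799025  96.9102659 ]
 [510.98962245 134.82999785]] [[-158.48991591    1.85071247]
 [ -57.95376669   55.55056252]
 [ -65.62661102  -50.0993251 ]]
jar [[ 105.05187641 -113.61870977]]
cal [[ 52.36053492  65.88278737]
 [ 52.90516124  59.18544585]
 [198.57388764  89.92034304]
 [131.90893445  68.50994528]
 [126.00666493  90.77109144]]
tray [543.60084528  59.31215528  -1.86371912] [[-0.7, 0.5], [2.4, -0.7], [-3.0, -1.3], [0.3, 3.5], [-0.4, -1.7], [-2.2, -1.3], [3.2, 0.7], [0.4, 0.4]]
v [[590.01417696 209.68522193]
 [610.22414943  98.62055254]
 [511.97048045 136.66408391]] [[-157.36970684    1.01582386]
 [ -56.87161245   52.43504981]
 [ -64.92372313  -52.61854252]]
```

```bash
cat >> h.py <<'E'
T=np.array([541.,58.2]);TY=-1.864
from scipy.spatial.transform import Rotation as Ro
def w(p): return rot(TY)@np.array(p,float)+T
def state(bot):
    s=bot.sense();R=Ro.from_euler('xyz',s["ee_rot"]).as_matrix();return s,np.array(s["ee_pos"]),R
def go(bot,L):
    """L rows: tray x,y, world z, push heading deg in tray frame (pushing side = tool -x)"""
    s,p,R=state(bot)
    print("clk %.2f tray xy %s z %.1f F %s w %.1f"%(s["clock"],np.round((p[:2]-T)@rot(TY),1),p[2],np.round(s["ft_force"],1),s["gripper_width"]))
    yaw=s["ee_rot"][2]
    for x,y,z,h in L:
        q=np.r_[w((x,y)),z]; d=R.T@(q-p)
        dy=np.degrees((TY+np.pi+np.radians(h)-yaw+np.pi)%(2*np.pi)-np.pi)
        print((x,y,z,h),"shift",np.round(d,1),"yaw %.1f"%-dy)
E
python3 - <<'E'
from h import *
from cell import bot
go(bot,[(-203,1.5,120,0),(-203,1.5,20,0)])
E
```

```text
clk 0.25 tray xy [688.6 -97.2] z 230.6 F [-0.6  0.2  0.9] w 85.0
(-203, 1.5, 120, 0) shift [ 651.7 -616.2  111.4] yaw -49.7
(-203, 1.5, 20, 0) shift [ 651.7 -616.1  211.4] yaw -49.7
```

Call:
carry_out --targets '[{"translation": [40, -38, 0], "yaw": -5, "fingers": 0.2}, {"translation": [80, -76, 0], "yaw": -10, "fingers": 0.5}, {"translation": [120, -114, 0], "yaw": -15, "fingers": 0.765}, {"translation": [160, -152, 0], "yaw": -20, "fingers": 0.765}, {"translation": [200, -190, 0], "yaw": -25, "fingers": 0.765}, {"translation": [240, -228, 0], "yaw": -30, "fingers": 0.765}, {"translation": [280, -266, 0], "yaw": -35, "fingers": 0.765}, {"translation": [320, -304, 0], "yaw": -40, "fingers": 0.765}, {"translation": [360, -342, 20], "yaw": -45, "fingers": 0.765}, {"translation": [400, -380, 40], "yaw": -49.7, "fingers": 0.765}, {"translation": [440, -418, 60], "yaw": -49.7, "fingers": 0.765}, {"translation": [480, -456, 80], "yaw": -49.7, "fingers": 0.765}]'

```text
clock: 1.75
ee_pos: [508.3, 38.0, 151.0]
ee_rot: [3.14, -0.0, 1.277]
ft_force: [0.9, -0.7, 0.1]
gripper_width: 20.1
```

Run:
```python
from h import *
from cell import bot
go(bot,[(-203,1.5,100,0),(-203,1.5,20,0)])
```

```text
clk 1.75 tray xy [ 28.8 -25.5] z 151.0 F [ 0.9 -0.7  0.1] w 20.1
(-203, 1.5, 100, 0) shift [231.8  26.9  51. ] yaw -0.0
(-203, 1.5, 20, 0) shift [231.8  26.8 131. ] yaw -0.0
```

Call:
carry_out --targets '[{"translation": [45, 5, 10], "yaw": 0, "fingers": 0.765}, {"translation": [90, 10, 20], "yaw": 0, "fingers": 0.765}, {"translation": [135, 16, 30], "yaw": 0, "fingers": 0.765}, {"translation": [180, 21, 40], "yaw": 0, "fingers": 0.765}, {"translation": [215, 25, 51], "yaw": 0, "fingers": 0.765}, {"translation": [232, 27, 51], "yaw": 0, "fingers": 0.765}, {"translation": [232, 27, 51], "yaw": 0, "fingers": 0.765}]'

```text
clock: 2.62
ee_pos: [600.8, 250.9, 100.5]
ee_rot: [3.141, 0.0, 1.279]
ft_force: [-0.3, 0.3, -0.2]
gripper_width: 20.1
```

Run:
```python
from h import *
from cell import bot
f=bot.grab_frame("wrist");cv2.imwrite("pics/w1.png",cv2.convertScaleAbs(f["image"],alpha=1.3))
f=bot.grab_frame("top");cv2.imwrite("pics/t1.png",cv2.resize(cv2.convertScaleAbs(f["image"][150:350,160:400],alpha=1.6),(720,600)))
go(bot,[(-203,1.5,20,0)])
```

```text
clk 2.73 tray xy [-200.4    1.7] z 100.7 F [-0.  -0.9  0.2] w 19.7
(-203, 1.5, 20, 0) shift [ 2.6 -0.2 80.7] yaw -0.0
```

View pics/w1.png

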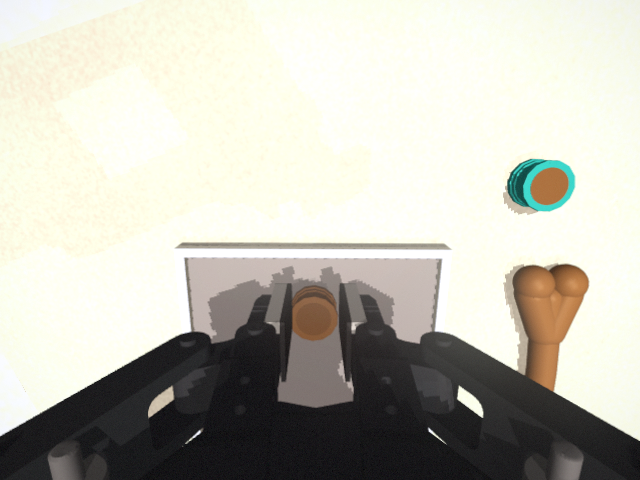

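View pics/t1.png

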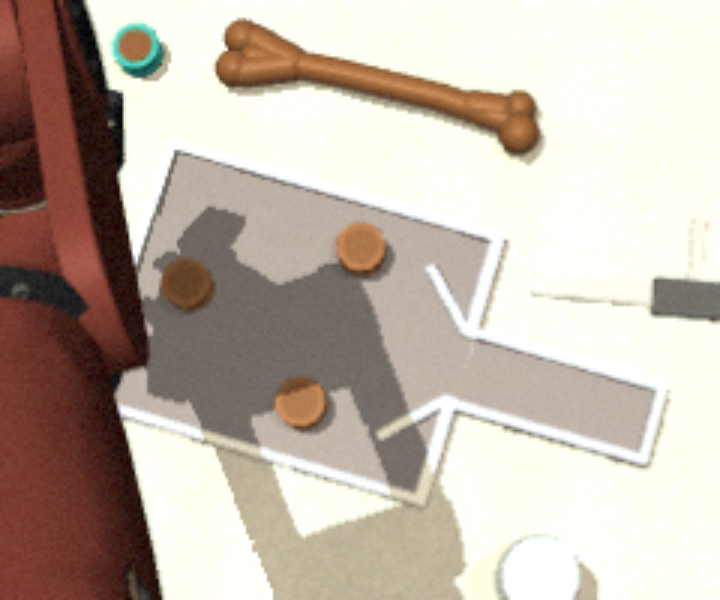

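The wrist view shows the back vertebra at (314,315), centred in the 20 mm notch between the fingers. The turquoise decoy is off at (548,185). I'll descend behind the vertebra and start pushing.

Call:
carry_out --targets '[{"translation": [3, 0, 30], "yaw": 0, "fingers": 0.765}, {"translation": [3, 0, 60], "yaw": 0, "fingers": 0.765}, {"translation": [3, 0, 80], "yaw": 0, "fingers": 0.765}, {"translation": [3, 0, 80], "yaw": 0, "fingers": 0.765}, {"translation": [-5, 0, 80], "yaw": 0, "fingers": 0.765}, {"translation": [-13, 0, 80], "yaw": 0, "fingers": 0.765}, {"translation": [-22, 0, 80], "yaw": 0, "fingers": 0.765}, {"translation": [-32, 0, 80], "yaw": 0, "fingers": 0.765}, {"translation": [-42, 0, 80], "yaw": 0, "fingers": 0.765}, {"translation": [-52, 0, 80], "yaw": 0, "fingers": 0.765}, {"translation": [-60, 0, 80], "yaw": 0, "fingers": 0.765}, {"translation": [-60, 0, 80], "yaw": 0, "fingers": 0.765}]'

```text
clock: 4.22
ee_pos: [582.8, 192.3, 20.1]
ee_rot: [-3.141, 0.0, 1.277]
ft_force: [-0.0, 0.9, -0.5]
gripper_width: 19.8
```

Run:
```python
from h import *
from cell import bot
f=bot.grab_frame("wrist");cv2.imwrite("pics/w2.png",cv2.convertScaleAbs(f["image"],alpha=1.3))
f=bot.grab_frame("scene");cv2.imwrite("pics/s2.png",cv2.resize(cv2.convertScaleAbs(f["image"][110:390,190:530],alpha=1.4),(680,560)))
go(bot,[(101,0,20,0)])
```

```text
clk 4.33 tray xy [-141.1    1.3] z 20.1 F [-0.3 -0.5  0.5] w 20.0
(101, 0, 20, 0) shift [-2.421e+02 -1.200e+00  2.000e-01] yaw -0.0
```

View pics/w2.png

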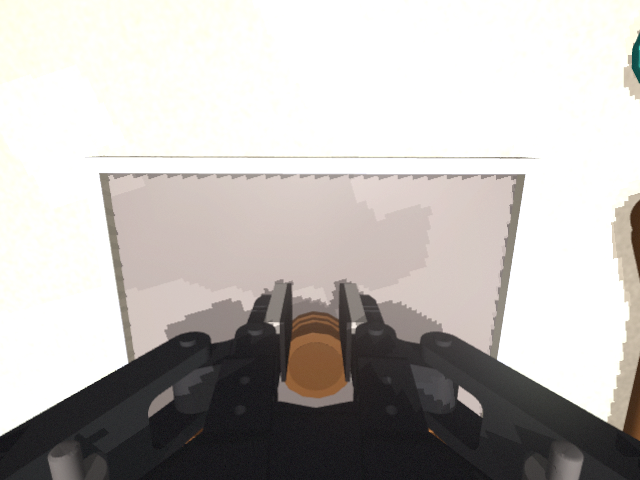

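View pics/s2.png

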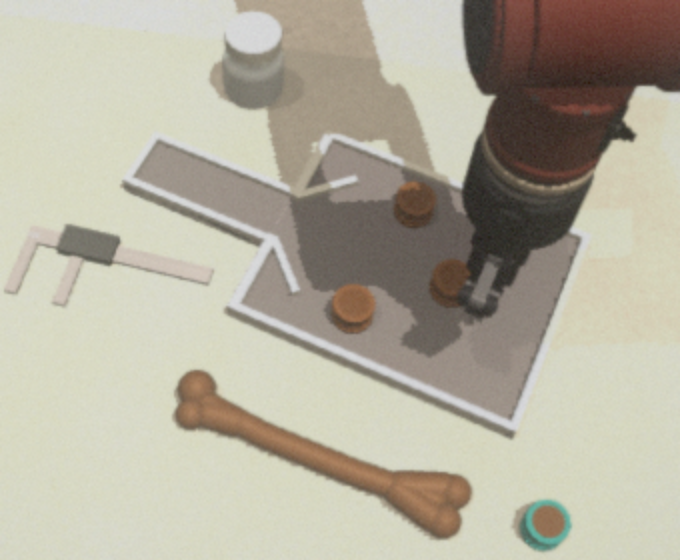

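The vertebra sits upright in the notch, with its top at (315,365) in the wrist view. The tray's middle line reads about 1 mm to the left of the fingers, which agrees with the computed y of 1.3. Next I'll push on through the gate.

Call:
carry_out --targets '[{"translation": [-10, 0, 0], "yaw": 0, "fingers": 0.765}, {"translation": [-21, -0.2, 0], "yaw": 0, "fingers": 0.765}, {"translation": [-32, -0.4, 0], "yaw": 0, "fingers": 0.765}, {"translation": [-43, -0.6, 0], "yaw": 0, "fingers": 0.765}, {"translation": [-54, -0.8, 0], "yaw": 0, "fingers": 0.765}, {"translation": [-65, -1, 0], "yaw": 0, "fingers": 0.765}, {"translation": [-76, -1.2, 0], "yaw": 0, "fingers": 0.765}, {"translation": [-87, -1.2, 0], "yaw": 0, "fingers": 0.765}, {"translation": [-98, -1.2, 0], "yaw": 0, "fingers": 0.765}, {"translation": [-109, -1.2, 0], "yaw": 0, "fingers": 0.765}, {"translation": [-120, -1.2, 0], "yaw": 0, "fingers": 0.765}, {"translation": [-130, -1.2, 0], "yaw": 0, "fingers": 0.765}]'

```text
clock: 5.82
ee_pos: [544.3, 68.3, 20.3]
ee_rot: [3.142, 0.0, 1.277]
ft_force: [-0.1, 0.1, -0.7]
gripper_width: 19.9
```

Run:
```python
from h import *
from cell import bot
f=bot.grab_frame("wrist");cv2.imwrite("pics/w3.png",cv2.convertScaleAbs(f["image"],alpha=1.3))
f=bot.grab_frame("scene");cv2.imwrite("pics/s3.png",cv2.resize(cv2.convertScaleAbs(f["image"][110:390,190:530],alpha=1.4),(680,560)))
go(bot,[(101,0,20,0)])
```

```text
clk 5.92 tray xy [-10.3   0.1] z 20.2 F [ 0.3 -0.2  0.4] w 20.0
(101, 0, 20, 0) shift [-1.113e+02  1.000e-01  3.000e-01] yaw -0.1
```

View pics/w3.png

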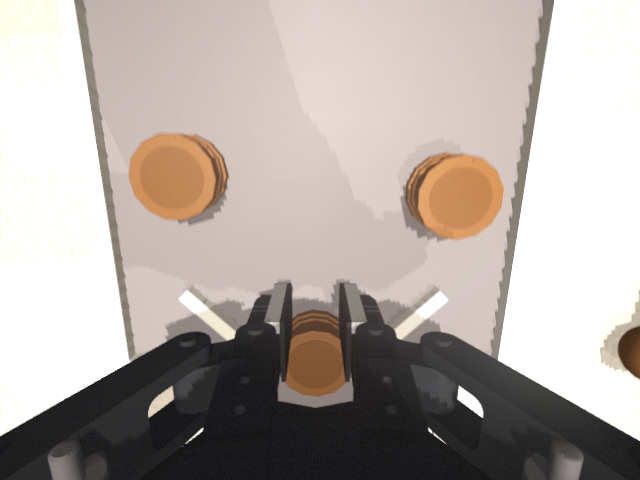

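View pics/s3.png

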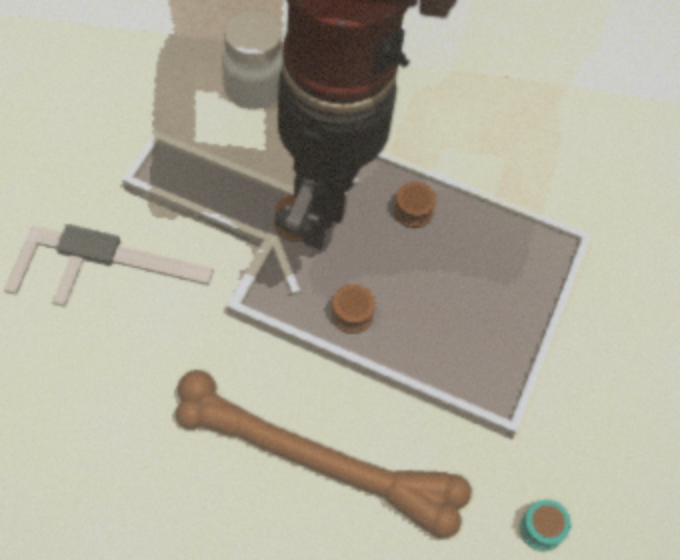

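The vertebra is entering the gate. In the wrist view the guide ends at (187,297) and (440,297) are symmetric about it. I'll push it to the slot's far end.

Call:
carry_out --targets '[{"translation": [-9, -0.3, 0], "yaw": 0, "fingers": 0.765}, {"translation": [-19, -0.5, 0], "yaw": 0, "fingers": 0.765}, {"translation": [-29, -0.5, 0], "yaw": 0, "fingers": 0.765}, {"translation": [-39, -0.5, 0], "yaw": 0, "fingers": 0.765}, {"translation": [-49, -0.5, 0], "yaw": 0, "fingers": 0.765}, {"translation": [-59, -0.5, 0], "yaw": 0, "fingers": 0.765}, {"translation": [-69, -0.5, 0], "yaw": 0, "fingers": 0.765}, {"translation": [-79, -0.5, 0], "yaw": 0, "fingers": 0.765}, {"translation": [-89, -0.5, 0], "yaw": 0, "fingers": 0.765}, {"translation": [-99, -0.5, 0], "yaw": 0, "fingers": 0.765}, {"translation": [-107, -0.5, 0], "yaw": 0, "fingers": 0.765}, {"translation": [-107, -0.5, 0], "yaw": 0, "fingers": 0.765}]'

```text
clock: 7.42
ee_pos: [512.8, -33.9, 20.3]
ee_rot: [-3.141, 0.0, 1.276]
ft_force: [0.2, 0.2, -0.4]
gripper_width: 20.1
```

Run:
```python
from h import *
from cell import bot
f=bot.grab_frame("wrist");cv2.imwrite("pics/w4.png",cv2.convertScaleAbs(f["image"],alpha=1.3))
f=bot.grab_frame("scene");cv2.imwrite("pics/s4.png",cv2.resize(cv2.convertScaleAbs(f["image"][110:390,190:530],alpha=1.4),(680,560)))
go(bot,[(101,0,20,0)])
```

```text
clk 7.53 tray xy [95.8 -0.3] z 20.3 F [ 0.1 -0.8  0.2] w 20.0
(101, 0, 20, 0) shift [-5.2  0.3  0.3] yaw -0.0
```

View pics/w4.png

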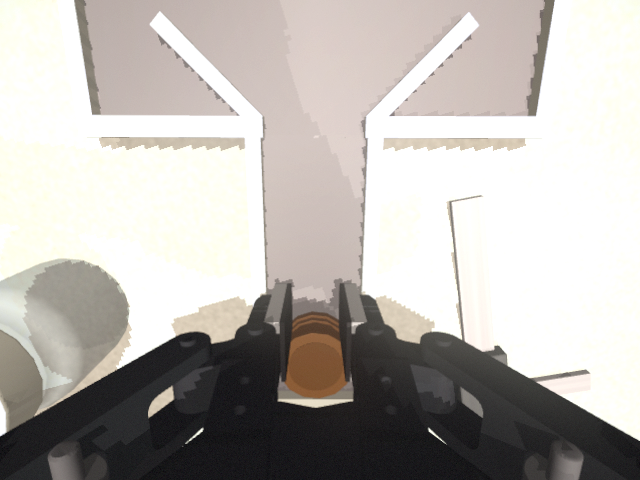

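View pics/s4.png

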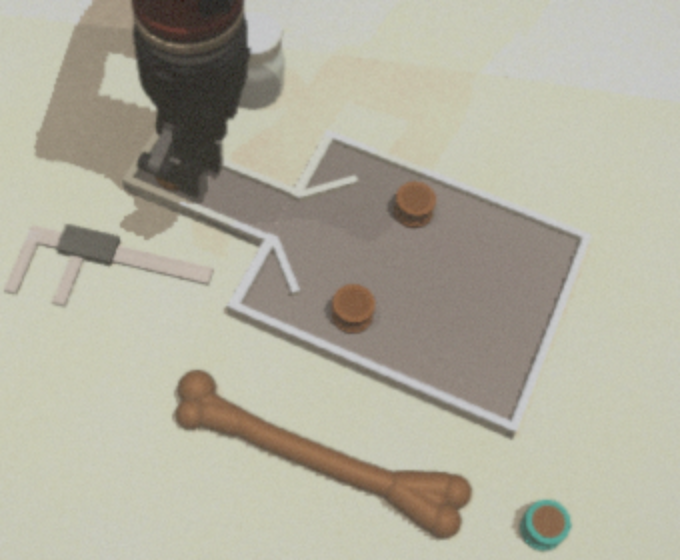

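Vertebra 1 is upright in the slot at x ≈ 119. Next I'll back off, rise, and go behind the one on the +y side with a heading of −72°.

Run:
```python
from h import *
from cell import bot
go(bot,[(80,0,20,0),(70,0,80,0),(-70,94,80,-72),(-70,94,20,-72)])
```

```text
clk 7.53 tray xy [95.8 -0.3] z 20.3 F [ 0.1 -0.8  0.2] w 20.0
(80, 0, 20, 0) shift [15.8  0.3  0.3] yaw -0.0
(70, 0, 80, 0) shift [ 25.8   0.3 -59.7] yaw -0.0
(-70, 94, 80, -72) shift [165.8  94.2 -59.7] yaw 72.0
(-70, 94, 20, -72) shift [165.8  94.2   0.3] yaw 72.0
```

Call:
carry_out --targets '[{"translation": [10, 0, 0], "yaw": 0, "fingers": 0.765}, {"translation": [20, 0, -10], "yaw": 0, "fingers": 0.765}, {"translation": [30, 4, -45], "yaw": 5, "fingers": 0.765}, {"translation": [55, 18, -60], "yaw": 15, "fingers": 0.765}, {"translation": [80, 32, -60], "yaw": 25, "fingers": 0.765}, {"translation": [105, 48, -60], "yaw": 35, "fingers": 0.765}, {"translation": [130, 65, -60], "yaw": 45, "fingers": 0.765}, {"translation": [150, 82, -60], "yaw": 55, "fingers": 0.765}, {"translation": [166, 94, -60], "yaw": 65, "fingers": 0.765}, {"translation": [166, 94, -60], "yaw": 72, "fingers": 0.765}, {"translation": [166, 94, -60], "yaw": 72, "fingers": 0.765}, {"translation": [166, 94, -60], "yaw": 72, "fingers": 0.765}]'

```text
clock: 9.02
ee_pos: [650.9, 98.9, 80.6]
ee_rot: [-3.142, -0.0, 0.023]
ft_force: [0.2, 0.4, -0.3]
gripper_width: 19.7
```

Run:
```python
from h import *
from cell import bot
f=bot.grab_frame("wrist");cv2.imwrite("pics/w5.png",cv2.convertScaleAbs(f["image"],alpha=1.3))
go(bot,[(-70,94,20,-72),(-47.3,22.3,20,-72)])
```

```text
clk 9.07 tray xy [-70.5  93.4] z 80.5 F [ 0.5  0.8 -1. ] w 20.6
(-70, 94, 20, -72) shift [ 0.4  0.7 60.5] yaw 0.1
(-47.3, 22.3, 20, -72) shift [-74.8  -0.   60.5] yaw 0.1
```

View pics/w5.png

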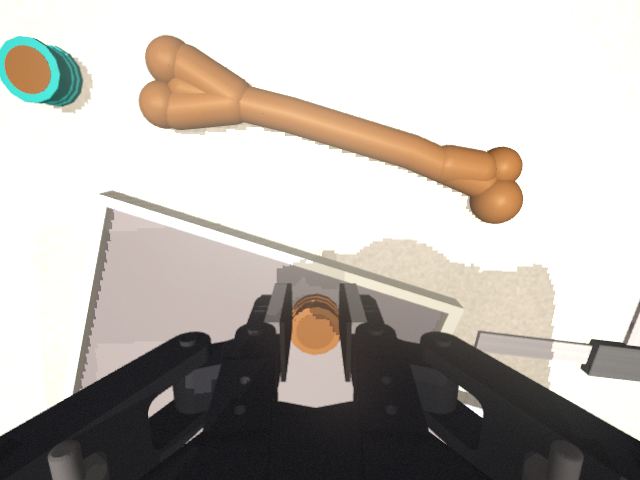

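The +y vertebra is centred in the notch at (315,325), and the long bone is well clear behind. I'll descend and sweep it to the middle line.

Call:
carry_out --targets '[{"translation": [0, 0, 25], "yaw": 0, "fingers": 0.765}, {"translation": [0, 0, 50], "yaw": 0, "fingers": 0.765}, {"translation": [0, 0, 60], "yaw": 0, "fingers": 0.765}, {"translation": [-4, 0, 60], "yaw": 0, "fingers": 0.765}, {"translation": [-12, 0, 60], "yaw": 0, "fingers": 0.765}, {"translation": [-22, 0, 60], "yaw": 0, "fingers": 0.765}, {"translation": [-32, 0, 60], "yaw": 0, "fingers": 0.765}, {"translation": [-42, 0, 60], "yaw": 0, "fingers": 0.765}, {"translation": [-52, 0, 60], "yaw": 0, "fingers": 0.765}, {"translation": [-62, 0, 60], "yaw": 0, "fingers": 0.765}, {"translation": [-70, 0, 60], "yaw": 0, "fingers": 0.765}, {"translation": [-75, 0, 60], "yaw": 0, "fingers": 0.765}]'

```text
clock: 10.58
ee_pos: [575.4, 96.8, 20.2]
ee_rot: [-3.142, 0.0, 0.021]
ft_force: [0.6, -0.1, 0.8]
gripper_width: 19.8
```

Run:
```python
from h import *
from cell import bot
f=bot.grab_frame("scene");cv2.imwrite("pics/s5.png",cv2.resize(cv2.convertScaleAbs(f["image"][110:390,190:530],alpha=1.4),(680,560)))
b=np.array([-40.,0])
L=[]
for r,h in [(23.5,-72),(31,-72),(31,-60),(31,-45),(31,-30),(31,-15),(31,0),(23.5,0)]:
    a=np.radians(h);q=b-r*np.array([np.cos(a),np.sin(a)]);L.append((round(q[0],1),round(q[1],1),20,h))
go(bot,L)
```

```text
clk 10.62 tray xy [-46.8  21.1] z 20.0 F [-0.1  0.1  0.5] w 20.1
(np.float64(-47.3), np.float64(22.3), 20, -72) shift [ 1.3 -0.1  0. ] yaw -0.0
(np.float64(-49.6), np.float64(29.5), 20, -72) shift [ 8.8 -0.1 -0. ] yaw -0.0
(np.float64(-55.5), np.float64(26.8), 20, -60) shift [ 8.1 -6.6 -0. ] yaw -12.0
(np.float64(-61.9), np.float64(21.9), 20, -45) shift [  5.4 -14.2  -0. ] yaw -27.0
(np.float64(-66.8), np.float64(15.5), 20, -30) shift [  0.8 -20.8  -0. ] yaw -42.0
(np.float64(-69.9), np.float64(8.0), 20, -15) shift [ -5.3 -26.1   0. ] yaw -57.0
(np.float64(-71.0), np.float64(0.0), 20, 0) shift [-12.6 -29.6   0. ] yaw -72.0
(np.float64(-63.5), np.float64(0.0), 20, 0) shift [-14.9 -22.4   0. ] yaw -72.0
```

View pics/s5.png

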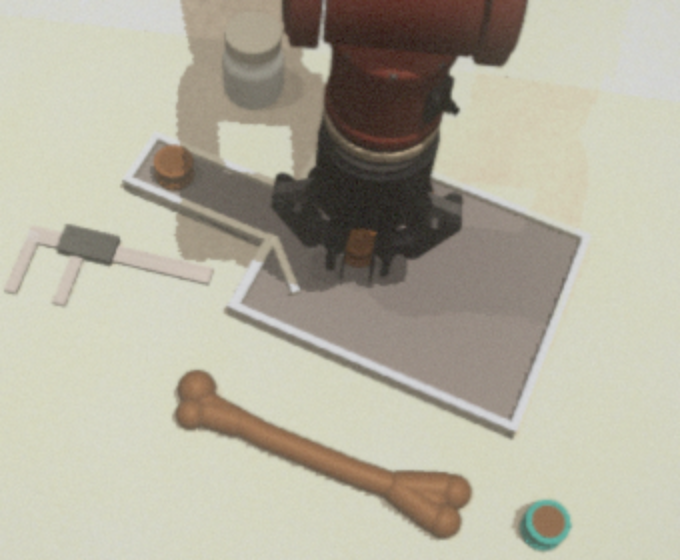

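Vertebra 1 stands in the slot at (173,163) in the scene crop. Vertebra 2, at (360,243), is on the middle line in front of the fingers. I'll back off 8 mm, swing around it without contact, and come in behind it along the tray axis.

Call:
carry_out --targets '[{"translation": [5, 0, 0], "yaw": 0, "fingers": 0.765}, {"translation": [9, 0, 0], "yaw": 0, "fingers": 0.765}, {"translation": [9, -4, 0], "yaw": -7, "fingers": 0.765}, {"translation": [8, -8, 0], "yaw": -15, "fingers": 0.765}, {"translation": [6, -13, 0], "yaw": -25, "fingers": 0.765}, {"translation": [3, -18, 0], "yaw": -35, "fingers": 0.765}, {"translation": [0, -22, 0], "yaw": -45, "fingers": 0.765}, {"translation": [-4, -25, 0], "yaw": -55, "fingers": 0.765}, {"translation": [-9, -28, 0], "yaw": -65, "fingers": 0.765}, {"translation": [-12.6, -29.6, 0], "yaw": -72, "fingers": 0.765}, {"translation": [-12.6, -29.6, 0], "yaw": -72, "fingers": 0.765}]'

```text
clock: 12.0
ee_pos: [563.0, 126.3, 20.1]
ee_rot: [-3.141, 0.0, 1.276]
ft_force: [0.8, -0.7, 0.2]
gripper_width: 20.1
```

Run:
```python
from h import *
from cell import bot
f=bot.grab_frame("wrist");cv2.imwrite("pics/w6.png",cv2.convertScaleAbs(f["image"],alpha=1.3))
go(bot,[(62,0,20,0)])
```

```text
clk 12.05 tray xy [-71.5   1.6] z 20.2 F [ 0.   0.3 -0.3] w 19.7
(62, 0, 20, 0) shift [-133.5   -1.3    0.2] yaw -0.1
```

View pics/w6.png

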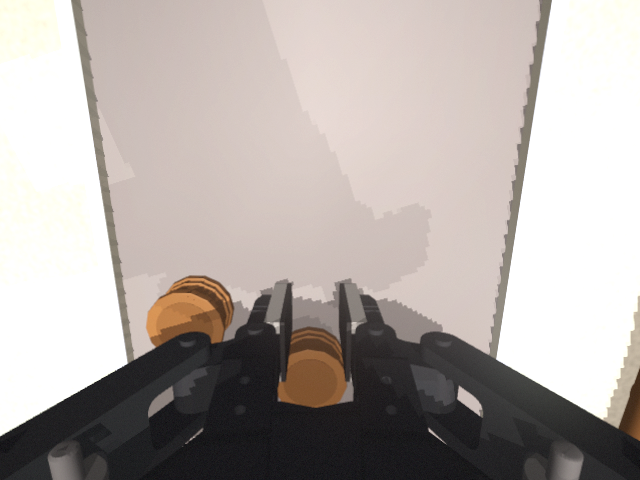

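Vertebra 2 is at (312,380) in the wrist view, about 1 mm left of the notch centre, and the last one at (190,315) is clear. I'll push it through the gate.

Call:
carry_out --targets '[{"translation": [-6, -0.5, 0], "yaw": 0, "fingers": 0.765}, {"translation": [-14, -1, 0], "yaw": 0, "fingers": 0.765}, {"translation": [-25, -1.5, 0], "yaw": 0, "fingers": 0.765}, {"translation": [-36, -1.5, 0], "yaw": 0, "fingers": 0.765}, {"translation": [-47, -1.5, 0], "yaw": 0, "fingers": 0.765}, {"translation": [-58, -1.5, 0], "yaw": 0, "fingers": 0.765}, {"translation": [-69, -1.5, 0], "yaw": 0, "fingers": 0.765}, {"translation": [-80, -1.5, 0], "yaw": 0, "fingers": 0.765}, {"translation": [-91, -1.5, 0], "yaw": 0, "fingers": 0.765}, {"translation": [-102, -1.5, 0], "yaw": 0, "fingers": 0.765}, {"translation": [-113, -1.5, 0], "yaw": 0, "fingers": 0.765}, {"translation": [-120, -1.5, 0], "yaw": 0, "fingers": 0.765}]'

```text
clock: 13.55
ee_pos: [526.5, 11.1, 20.3]
ee_rot: [-3.142, -0.0, 1.277]
ft_force: [0.6, 1.8, -0.7]
gripper_width: 20.1
```

Run:
```python
from h import *
from cell import bot
f=bot.grab_frame("scene");cv2.imwrite("pics/s6.png",cv2.resize(cv2.convertScaleAbs(f["image"][110:390,190:530],alpha=1.4),(680,560)))
go(bot,[(66,0,20,0)])
```

```text
clk 13.60 tray xy [49.9 -0.3] z 20.3 F [ 0.7  0.  -0.8] w 19.8
(66, 0, 20, 0) shift [-16.1   0.3   0.3] yaw -0.1
```

View pics/s6.png

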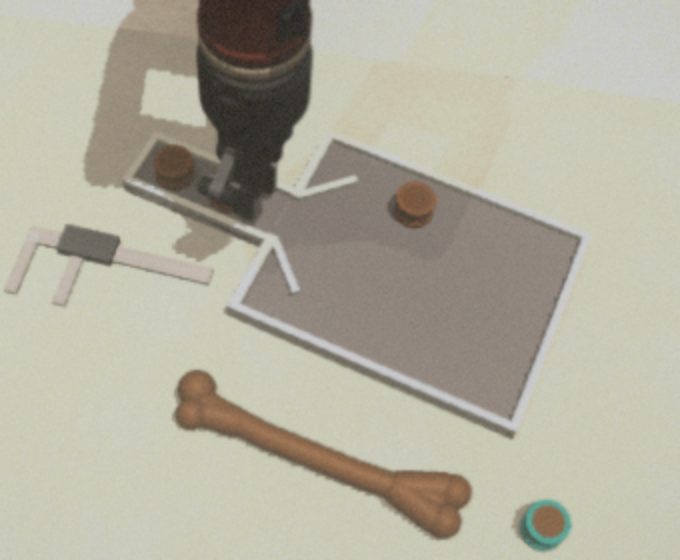

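Call:
carry_out --targets '[{"translation": [-7, 0, 0], "yaw": 0, "fingers": 0.765}, {"translation": [-15, 0, 0], "yaw": 0, "fingers": 0.765}, {"translation": [-15, 0, 0], "yaw": 0, "fingers": 0.765}, {"translation": [-7, 0, 0], "yaw": 0, "fingers": 0.765}, {"translation": [3, 0, 0], "yaw": 0, "fingers": 0.765}, {"translation": [10, 0, -20], "yaw": 0, "fingers": 0.765}, {"translation": [20, 0, -55], "yaw": 0, "fingers": 0.765}, {"translation": [40, -20, -60], "yaw": -10, "fingers": 0.765}, {"translation": [60, -40, -60], "yaw": -20, "fingers": 0.765}, {"translation": [80, -55, -60], "yaw": -30, "fingers": 0.765}, {"translation": [100, -70, -60], "yaw": -40, "fingers": 0.765}, {"translation": [115, -80, -60], "yaw": -50, "fingers": 0.765}]'

```text
clock: 15.1
ee_pos: [482.8, 146.9, 80.3]
ee_rot: [3.142, -0.0, 2.157]
ft_force: [1.7, 0.1, 0.2]
gripper_width: 20.0
```

Run:
```python
from h import *
from cell import bot
f=bot.grab_frame("scene");cv2.imwrite("pics/s7.png",cv2.resize(cv2.convertScaleAbs(f["image"][110:390,190:530],alpha=1.4),(680,560)))
go(bot,[(-78,-91,80,72)])
```

```text
clk 15.15 tray xy [-69.3 -82.3] z 80.3 F [-0.9  1.3 -0.1] w 20.2
(-78, -91, 80, 72) shift [12.2  1.2  0.3] yaw -21.4
```

View pics/s7.png

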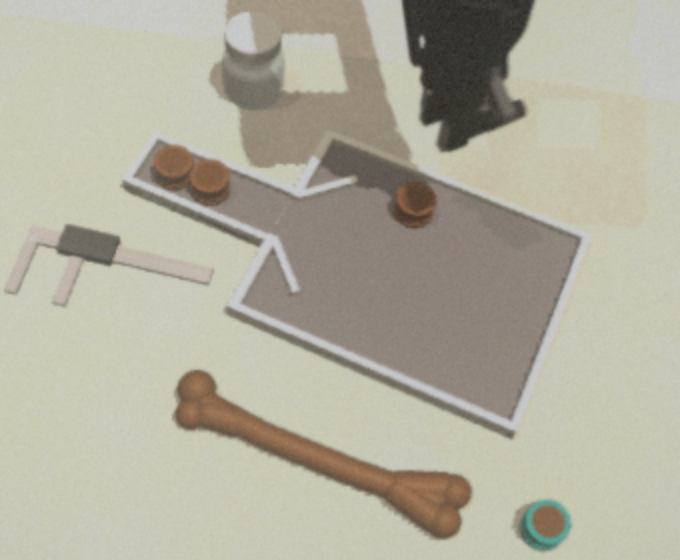

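Vertebrae 1 and 2 stand in the slot at (173,165) and (210,180). The third is at (415,200).

Call:
carry_out --targets '[{"translation": [6, 0, 0], "yaw": -10, "fingers": 0.765}, {"translation": [12, 1, 0], "yaw": -20, "fingers": 0.765}, {"translation": [12, 1, 0], "yaw": -21.4, "fingers": 0.765}, {"translation": [12, 1, 0], "yaw": -21.4, "fingers": 0.765}]'

```text
clock: 15.65
ee_pos: [477.9, 155.6, 80.4]
ee_rot: [3.142, 0.0, 2.521]
ft_force: [-0.8, 0.5, -0.0]
gripper_width: 20.1
```

Run:
```python
from h import *
from cell import bot
f=bot.grab_frame("wrist");cv2.imwrite("pics/w8.png",cv2.convertScaleAbs(f["image"],alpha=1.3))
a=np.radians(72)
go(bot,[(-78,-91,20,72),(-48-23.5*np.cos(a),-23.5*np.sin(a),20,72)])
```

```text
clk 15.70 tray xy [-74.9 -88.6] z 80.3 F [-0.4 -0.9  0.3] w 20.2
(-78, -91, 20, 72) shift [ 3.3  2.2 60.3] yaw -0.8
(np.float64(-55.26189936781127), np.float64(-22.349828132936107), 20, 72) shift [-69.    2.7  60.3] yaw -0.8
```

View pics/w8.png

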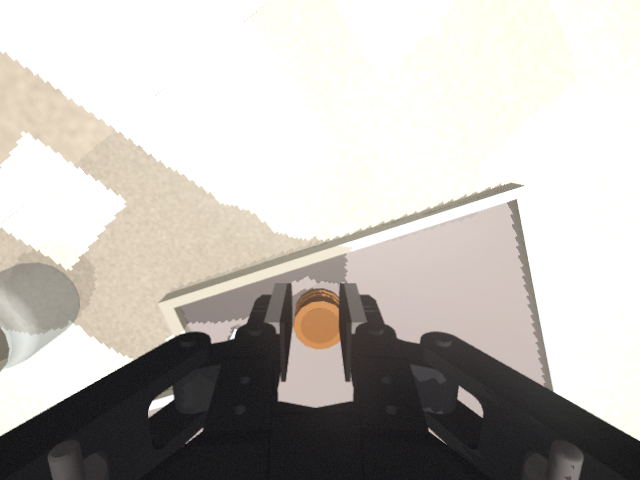

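The third vertebra is at (320,322), about 2 mm to the right, so I'll shift +2 in y, descend and sweep to the middle line.

Call:
carry_out --targets '[{"translation": [3, 2, 25], "yaw": 0, "fingers": 0.765}, {"translation": [3, 2, 50], "yaw": 0, "fingers": 0.765}, {"translation": [3, 2, 60], "yaw": 0, "fingers": 0.765}, {"translation": [0, 2, 60], "yaw": 0, "fingers": 0.765}, {"translation": [-8, 2, 60], "yaw": 0, "fingers": 0.765}, {"translation": [-17, 2, 60], "yaw": 0, "fingers": 0.765}, {"translation": [-27, 2, 60], "yaw": 0, "fingers": 0.765}, {"translation": [-37, 2, 60], "yaw": 0, "fingers": 0.765}, {"translation": [-47, 2, 60], "yaw": 0, "fingers": 0.765}, {"translation": [-57, 2, 60], "yaw": 0, "fingers": 0.765}, {"translation": [-65, 2, 60], "yaw": 0, "fingers": 0.765}, {"translation": [-69, 2, 60], "yaw": 0, "fingers": 0.765}]'

```text
clock: 17.2
ee_pos: [535.6, 116.9, 20.3]
ee_rot: [3.142, 0.0, 2.523]
ft_force: [-0.9, -0.4, 0.4]
gripper_width: 20.1
```

Run:
```python
from h import *
from cell import bot
f=bot.grab_frame("wrist");cv2.imwrite("pics/w9.png",cv2.convertScaleAbs(f["image"],alpha=1.3))
s,p,R=state(bot);a=np.radians(72)
q=(p[:2]-T)@rot(TY)
b=q+23.5*np.array([np.cos(a),np.sin(a)]);print("bone",b)
L=[]
for r,h in [(23.5,72),(32,72),(32,60),(32,45),(32,30),(32,15),(32,0)]:
    a=np.radians(h);c=b-r*np.array([np.cos(a),np.sin(a)]);L.append((round(float(c[0]),1),round(float(c[1]),1),20,h))
go(bot,L)
```

```text
bone [-47.27524104   0.4448874 ]
clk 17.25 tray xy [-54.5 -21.9] z 20.3 F [ 0.4 -0.3  0.2] w 19.9
(-54.5, -21.9, 20, 72) shift [-0.  -0.   0.3] yaw -0.6
(-57.2, -30.0, 20, 72) shift [ 8.5 -0.1  0.3] yaw -0.6
(-63.3, -27.3, 20, 60) shift [7.9 6.6 0.3] yaw 11.4
(-69.9, -22.2, 20, 45) shift [ 5.2 14.5  0.3] yaw 26.4
(-75.0, -15.6, 20, 30) shift [ 0.6 21.4  0.3] yaw 41.4
(-78.2, -7.8, 20, 15) shift [-5.8 26.9  0.3] yaw 56.4
(-79.3, 0.4, 20, 0) shift [-13.2  30.6   0.3] yaw 71.4
```

View pics/w9.png

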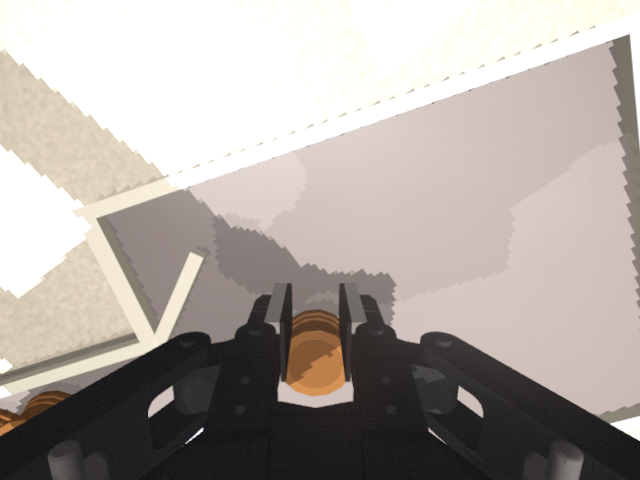

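The vertebra is nested at (315,360) on the middle line. I'll swing around it as before.

Call:
carry_out --targets '[{"translation": [5, 0, 0], "yaw": 0, "fingers": 0.765}, {"translation": [9, 0, 0], "yaw": 0, "fingers": 0.765}, {"translation": [9, 4, 0], "yaw": 7, "fingers": 0.765}, {"translation": [8, 8, 0], "yaw": 15, "fingers": 0.765}, {"translation": [6, 13, 0], "yaw": 25, "fingers": 0.765}, {"translation": [3, 18, 0], "yaw": 35, "fingers": 0.765}, {"translation": [0, 23, 0], "yaw": 45, "fingers": 0.765}, {"translation": [-5, 26, 0], "yaw": 55, "fingers": 0.765}, {"translation": [-10, 29, 0], "yaw": 65, "fingers": 0.765}, {"translation": [-13, 30.5, 0], "yaw": 71.4, "fingers": 0.765}, {"translation": [-13, 30.5, 0], "yaw": 71.4, "fingers": 0.765}]'

```text
clock: 18.62
ee_pos: [563.0, 134.8, 20.3]
ee_rot: [-3.141, 0.0, 1.279]
ft_force: [-0.8, -0.6, -0.0]
gripper_width: 20.1
```

Run:
```python
from h import *
from cell import bot
f=bot.grab_frame("wrist");cv2.imwrite("pics/w10.png",cv2.convertScaleAbs(f["image"],alpha=1.3))
go(bot,[(34,-0.3,20,0)])
```

```text
clk 18.68 tray xy [-79.6  -1.2] z 20.2 F [0.9 0.6 0.4] w 19.7
(34, -0.3, 20, 0) shift [-113.6    0.7    0.2] yaw 0.1
```

View pics/w10.png

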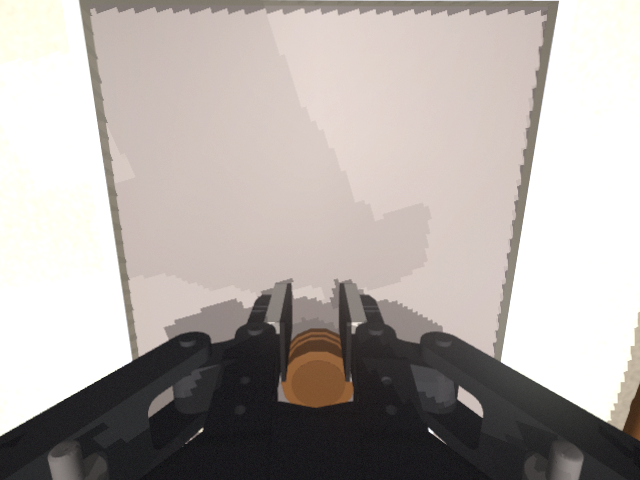

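Call:
carry_out --targets '[{"translation": [-6, 0.3, 0], "yaw": 0, "fingers": 0.765}, {"translation": [-14, 0.7, 0], "yaw": 0, "fingers": 0.765}, {"translation": [-24, 0.9, 0], "yaw": 0, "fingers": 0.765}, {"translation": [-34, 0.9, 0], "yaw": 0, "fingers": 0.765}, {"translation": [-44, 0.9, 0], "yaw": 0, "fingers": 0.765}, {"translation": [-54, 0.9, 0], "yaw": 0, "fingers": 0.765}, {"translation": [-64, 0.9, 0], "yaw": 0, "fingers": 0.765}, {"translation": [-74, 0.9, 0], "yaw": 0, "fingers": 0.765}, {"translation": [-84, 0.9, 0], "yaw": 0, "fingers": 0.765}, {"translation": [-92, 0.9, 0], "yaw": 0, "fingers": 0.765}, {"translation": [-100, 0.9, 0], "yaw": 0, "fingers": 0.765}, {"translation": [-104, 0.9, 0], "yaw": 0, "fingers": 0.765}]'

```text
clock: 20.18
ee_pos: [534.0, 34.3, 20.3]
ee_rot: [3.142, -0.0, 1.277]
ft_force: [0.0, -0.6, -0.2]
gripper_width: 20.1
```

Run:
```python
from h import *
from cell import bot
f=bot.grab_frame("scene");cv2.imwrite("pics/s10.png",cv2.resize(cv2.convertScaleAbs(f["image"][110:390,190:530],alpha=1.4),(680,560)))
f=bot.grab_frame("wrist");cv2.imwrite("pics/w11.png",cv2.convertScaleAbs(f["image"],alpha=1.3))
go(bot,[(36,-0.3,20,0)])
```

```text
clk 20.27 tray xy [24.9  0.1] z 20.3 F [ 0.9 -0.7 -0.3] w 20.2
(36, -0.3, 20, 0) shift [-11.1  -0.4   0.3] yaw -0.0
```

View pics/s10.png

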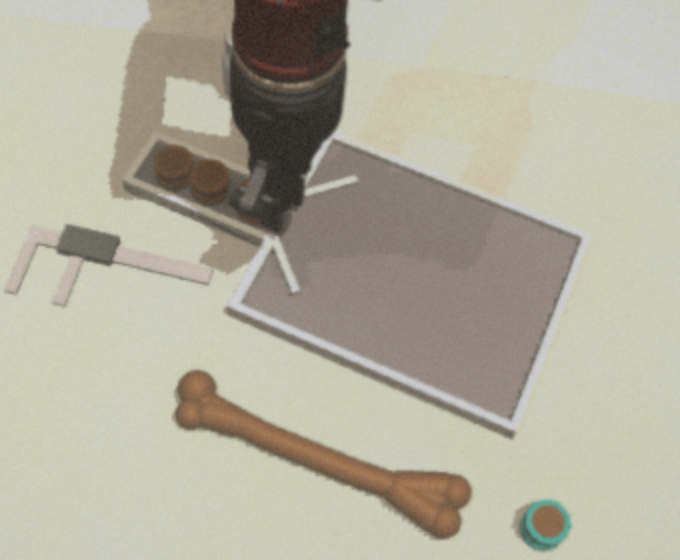

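View pics/w11.png

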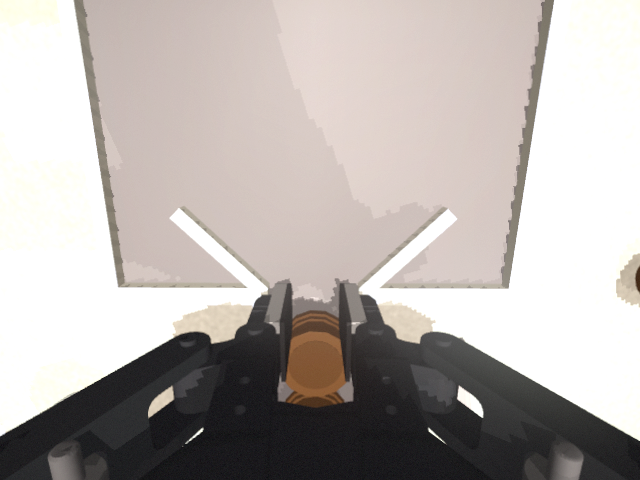

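Vertebra 3 is inside the slot, in the notch at (315,360). The other two are ahead of it at (173,165) and (210,180) in the scene crop. I'll push 11 mm further, back off and rise.

Call:
carry_out --targets '[{"translation": [-6, -0.4, 0], "yaw": 0, "fingers": 0.765}, {"translation": [-11, -0.4, 0], "yaw": 0, "fingers": 0.765}, {"translation": [-11.5, -0.4, 0], "yaw": 0, "fingers": 0.765}, {"translation": [-5, -0.4, 0], "yaw": 0, "fingers": 0.765}, {"translation": [5, 0, 0], "yaw": 0, "fingers": 0.765}, {"translation": [15, 0, -20], "yaw": 0, "fingers": 0.765}, {"translation": [40, 0, -60], "yaw": 0, "fingers": 0.765}, {"translation": [80, 0, -100], "yaw": 0, "fingers": 0.765}, {"translation": [130, 0, -130], "yaw": 0, "fingers": 0.765}, {"translation": [180, 0, -140], "yaw": 0, "fingers": 0.765}, {"translation": [200, 0, -140], "yaw": 0, "fingers": 0.765}, {"translation": [200, 0, -140], "yaw": 0, "fingers": 0.765}]'

```text
clock: 21.78
ee_pos: [591.4, 227.3, 159.4]
ee_rot: [-3.141, 0.001, 1.28]
ft_force: [0.3, -0.6, 0.1]
gripper_width: 19.9
```

Run:
```python
from h import *
from cell import bot
f=bot.grab_frame("scene");cv2.imwrite("pics/s12.png",cv2.resize(cv2.convertScaleAbs(f["image"][110:390,190:530],alpha=1.4),(680,560)))
f=bot.grab_frame("top");cv2.imwrite("pics/t12.png",cv2.resize(cv2.convertScaleAbs(f["image"][150:350,180:420],alpha=1.4),(720,600),interpolation=cv2.INTER_CUBIC))
go(bot,[])
```

```text
clk 21.88 tray xy [-174.2   -0.6] z 158.7 F [ 0.1  0.4 -0.2] w 20.5
```

View pics/s12.png

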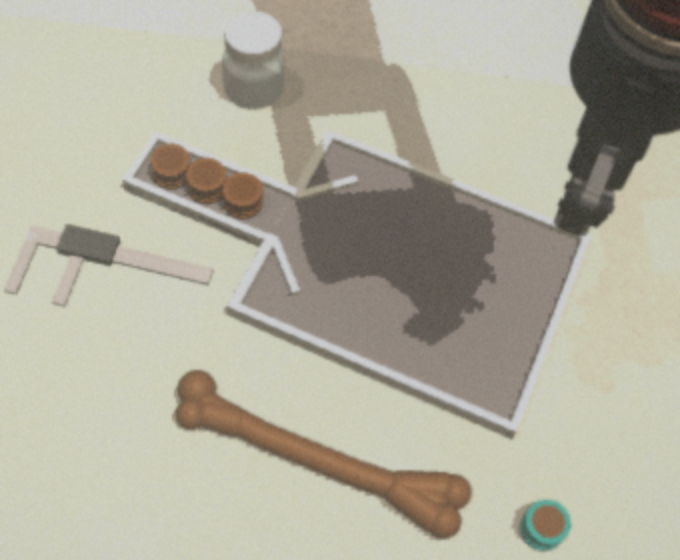

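View pics/t12.png

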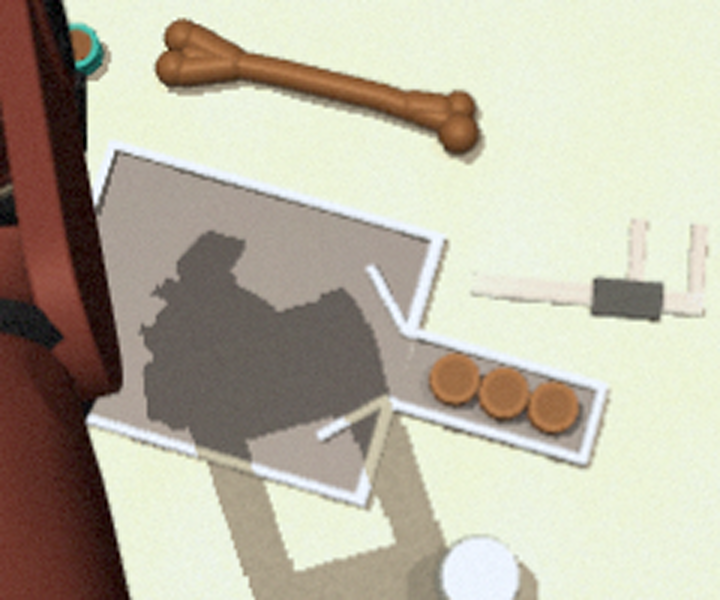

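Run:
```python
from h import *
from cell import bot
f=bot.grab_frame("top")
v=unproj(f,np.array([(455,379),(504,392),(553,405)])/3+[180,150],30);print(np.round((v-[540,57.5])@rot(TY),1))
f=bot.grab_frame("scene")
v=unproj(f,np.array([(243,188),(206,174),(169,159)])/2+[190,110],30);print(np.round((v-[543.6,59.3])@rot(TY),1))
bot.sign_off()
```

```text
[[ 58.7   0.6]
 [ 90.4   1.2]
 [121.9   1.9]]
[[ 60.   -2.7]
 [ 91.9  -1.8]
 [124.9  -1.8]]
the job is handed in; nothing more can be done
```

All three vertebrae are standing upright in the slot, fully past the gate, and I've handed the job in. I swept them through one at a time, cradled between the half-closed fingertips, with nothing gripped or lifted.

**Last check:** I measured positions along the tray's x from two cameras. "Fully past the gate" needs at least 44 mm.

| Vertebra | Top camera | Scene camera |
|---|---|---|
| nearest the gate | 58.7 mm | 60.0 mm |
| middle | 90.4 mm | 91.9 mm |
| nearest the slot end | 121.9 mm | 124.9 mm |

- **Camera disagreement:** the two cameras differ by up to 3 mm in x and 4 mm sideways, more than the stated 2 mm calibration, but the result holds with either.
- **Other objects:** by eye, the jar, caliper, long bone and turquoise decoy are where they were in the first pictures.
- **Arm and limits:** the arm finished clear, about 150 mm above the tray. No force reading I took went above about 2 N, and the clock was about 22 s of the 72 s allowed.

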